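Index the banding wheel and hold the sprung band pointer at its mark

ROBOT

A 6-joint arm with a two-finger parallel gripper is mounted at the origin on the work surface. World frame = base frame: x ahead of the robot, y to its left, z up, the work surface at z = 0. Lengths are in mm, angles in rad, forces in N, time in s.
With the tool pointing down it reaches from about 300 to 850 mm from the base axis. Payload 4.2 kg.
Tool frame: the origin (TCP) lies on the front face of the gripper's body, between the roots of the fingers; the fingertips stand 78 mm ahead of it and the grasp point (between the pads) lies 60 mm ahead of it; z points along the fingers, y is the line along which they close (so a half turn about z gives the same grasp; the last joint's range is limited). The gripper opens to 91 mm and grips with 3 to 60 N. Pads are 32 mm wide; open, the fingers measure 118 mm over their backs; the gripper's body (76 mm by 178 mm) begins 60 mm behind the grasp point.
Start: joints at [1.273, 0.32, 1.565, -0, 1.257, -0.02], TCP at [157.688, 552.964, 292.276] pointing down, gripper open.
Joint ranges: [-3.11, 3.11], [-0.84, 2.01], [0.21, 2.61], [-1.34, 4.49], [0.05, 2.63], [-2.56, 2.56]. Speed limits (rad/s): [2.57, 2.57, 3.14, 3.14, 3.14, 3.14].

INTERFACE

Orientations are given as a 3x3 rotation matrix whose columns are the frame's x, y, z axes.
In Python, from bench import get_obs, capture, camera_model, job_done, regions_of gives the robot as it stands.
- The arm moves only by the tool apply_moves, never from a script. Its argument "moves" is a list of rows, each an object of numbers: "dx", "dy", "dz": the shift along the tool's x, y, z in cm; "rx", "ry", "rz": the turn, a rotation vector about the tool's x, y, z in degrees. A call has 1 to 5 rows; each row shifts and turns the commanded pose from where the row before left it, along the tool's axes as they then stand; what a row does not reach is not made up. A row lasts 1/10 s, in which the tool goes at most 50 mm and 8.59 degrees, less where a joint would pass 70% of its speed; a pose out of reach is approached as far as the arm can. A call with a gripper value outside its range is refused whole. "grip" is the closure, from 0 (fully open) to 1 (shut), set as the call begins (left out, the last holds). The fingers move at their own pace and stop on an object; "squeeze" is the grip in N (left out, the last holds). Time passes only in rows, so rows that do not move let the fingers close. It gives the time, the measured TCP pose, the force, the opening and the grip force at its end, in the units of the state.
- get_obs(): the state, without advancing time (a new reading comes with each control period).
- capture(name): name is "scene" or "top" or "wrist"; returns the picture (420x560x3 uint8, red, green, blue); there is no depth.
- camera_model(name): a dict with "fx", "fy", "cx", "cy" (pixels), "R" (3x3) and "t" (3): a world point X has camera coordinates R X + t. Camera axes: x right, y down, z forward; pixel columns grow to the right and rows downward; lengths in mm; the calibration is good to about 2 mm. A picture is of the moment at which its call begins: read the wrist's pose just before it. camera_model takes no time and is no camera call; for the wrist camera it gives the pose at the moment of the call.
- job_done(): hands the job in; it is judged then, once.
Trained networks look in the newest picture that a camera, given by its name, has taken for a name from the list of things; names that differ only in an ending like _2 or _b are one class to them, and where a whole thing is asked for, a point or a joint stands for the part that bears it (a point fixed in the world has none). Each returns a list of dicts, best first, with "score" (0 to 1); they miss things now and then, are a little off and sometimes report something else, mostly with a low value. They report only what shows in the picture. A call takes as long as a camera call. They do not tell look-alikes from the thing itself.
- regions_of(camera, label): "region" (420x560 bool, what is visible of it) and "box" ([left, top, width, height] in pixels, round what is visible of it).
The state is a dict: "time_s": time; "joints": joint angles; "dq": joint speeds; "joint_torque": joint torques, N m; "ee_pos": TCP position; "eef_rot": TCP orientation; "wrist_force": force on the tool from outside, world axes, zero at the start; "ft_torque": the same for the moment, N m; "opening": finger opening in mm; "gripper_force": force on a finger pad.
Only numpy, scipy, OpenCV 4.12 (cv2) and the standard library are available. Lean on these libraries where they do the work, as an engineer would, in place of code of your own. Each camera call takes 0.05 s, during which the arm holds its last target. There are 200 camera calls.

TASK

Set up the next band on the dish: first turn the banding wheel clockwise (seen from above) by its upright peg until its lug comes up against the stop block, keeping the dish centred on the wheel. Then take the grey pull tab of the sprung pointer, draw the rod out of its tube until the thin blade at the tab's foot is in line with the ridge of the brass rider on the rail beside it, and finish while holding it there against the spring. Leave the brush cup, the pigment jar and the stack of dishes where they stand.

Things in the scene. Friction and masses are not known exactly. Their poses are not given: they have to be found in the camera images.
- stand: Wooden board 235 x 500 x 15 mm, fixed, carrying wheel, stop block, pointer tube and mark rail. Origin on the table under it; board spans x -130..105, y -215..285 mm in its frame; x away from the robot, y from wheel to tube, z up. Wheel axis at y -100. Rail 10 x 10 mm along y at x 45, top z 100, y -20..195. All lengths in mm.
- wheel (a joint): Angle of the banding wheel (rad): 0 to 1.2, growing clockwise seen from above; 1.2 is the stop, where the lug on the wheel's rim under the peg meets the steel stop block that stands at the rim on the robot's side. Friction holds the wheel where it is left (about 0.12 N m to turn it).
- wheel_hub (a point): Centre of the wheel's top face, on its vertical axis, 57 mm above the table. The wheel is an aluminium disc 200 mm across and 12 mm thick.
- wheel_peg (a point): Point on the axis of the wheel's upright round steel peg, 33 mm above the disc (90 mm above the table). The peg is 14 mm thick and 50 mm tall (top 107 mm above the table), 88 mm from the wheel axis. Its foot's lug sticks out to 125 mm radius at disc level. The stop block is 57 mm tall.
- dish: Loose white shallow dish, 110 mm across the rim, 60 mm across the foot, 25 mm tall, about 0.15 kg, lying centred on the wheel. Origin at the centre of its underside, 57 mm above the table.
- tube_mouth (a point): Centre of the mouth of the 16 mm aluminium tube the rod slides in, 130 mm above the table, at stand x 0, y 140; from here the tube runs 130 mm in the stand's +y on two posts (y 185, y 250), their tops 142 mm above the table.
- pointer: Sprung 8 mm rod with axes as the stand's, pulled out along stand -y, towards the wheel. Origin on the rod axis (130 mm high) in the plane of its 3 mm index blade, which points to +x, out to 31 mm. At rest origin at stand y 100; travel 110. Spring pulls back: 4 N at rest plus 130 N/m, 10 to 16 N at the mark. Needle tip 90 ahead (-y), 24 lower.
- pointer_tab (a point): Point to grip in the grey upright pull tab on the rod, 34 mm above the rod axis, straight above the pointer's origin. The tab is 14 mm thick along the rod (y), 22 mm wide (x), its top 50 mm above the rod axis, i.e. 180 mm above the table.
- rider: Brass rider fixed on the rail, the length mark: block 22 x 16 x 22 mm with a 3 mm thick upright ridge, top 130 mm above the table. Origin at the centre of its underside, 90 mm above the table, in the ridge's plane; axes as the stand's. At the mark the pointer's origin has the same stand y as this one, 50 to 90 mm out from rest.
- brush_cup: White cup of brushes, 72 mm across, 85 mm tall (brushes to 175 mm), beyond the stand. Origin at the centre of its underside. To be left alone.
- pigment_jar: Amber jar with a black cap, 48 mm across, 65 mm tall, beyond the stand. Origin at the centre of its underside. To be left alone.
- dish_stack: Stack of four unglazed dishes, 96 mm across, 47 mm tall, beyond the stand. Origin at the centre of its underside. To be left alone.
Mind the look-alikes: they are no part of the job. Several things have the shape of the dish; the one meant has the colours described above.

How it is judged (in metres and radians):
On the way, in this order (a step that is already met when the one before it is completed fails the run):
1. the wheel is turned to its stop while the pointer is still in (value of joint wheel above 1.14 rad and y of pointer in the frame of rider above 0.02 m), for 0.2 s.
2. the pointer is held at the mark (value of joint wheel above 1.14 rad and y of pointer in the frame of rider between -0.005 and 0.005 m and contact force between pointer and the fingers above 3 N), for 0.2 s.
At the end, for the whole second after the job is handed in: The wheel is within 0.06 rad of its stop, the pointer's blade is within 5 mm of the rider's ridge along the rod and still, with the fingers bearing on the pointer with more than 3 N against its spring, and the dish is within 15 mm of the wheel's centre (all of step 2 and linear speed of pointer below 0.01 m/s and horizontal distance between dish and wheel_hub below 0.015 m); the arm keeps its last pose, push and grip.
It fails at once if the dish is knocked off centre (over 20 mm) or tipped (horizontal distance between dish and wheel_hub above 0.02 m or angle between dish's own z axis and vertical above 0.3 rad).
It fails at once if the brush cup is moved more than 30 mm (distance of brush_cup from where it was at the start of the episode above 0.03 m).
It fails at once if the pigment jar is moved more than 30 mm (distance of pigment_jar from where it was at the start of the episode above 0.03 m).
It fails at once if the stack of dishes is moved more than 30 mm (distance of dish_stack from where it was at the start of the episode above 0.03 m).
It also fails if it takes over 51 s, if anything falls off the work surface, if the arm or the gripper's body presses on something with over 40 N, if the wrist force passes 120 N, or if a joint passes its speed limit or range.

## Working session

There is one attempt and no reset: what is moved stays moved. The work goes in short steps, Python scripts to look and compute and a tool call to move; the robot and the scene stay as the last step left them, time stands still between calls to the robot, and variables do not carry over. Pictures are saved under pics/ and viewed, at most 10 in all, crops included, and the job is handed in when it is done.

Besides the shell and the picture viewer there is one more tool, called after "Emit:" as name(argument=value, ...), one argument or row to a line, values as JSON. apply_moves: Moves the arm, as the interface text tells. Its arguments: {"type":"object","properties":{"moves":{"type":"array"},"grip":{"type":"number"},"squeeze":{"type":"number"}},"required":["moves"]}

```bash
mkdir -p pics; ls; python3 - <<'E'
from bench import *
import cv2,numpy as np
for n in ["scene","top"]:
    im=capture(n); cv2.imwrite(f"pics/{n}0.png",im[:,:,::-1])
    m=camera_model(n); print(n,{k:np.round(v,3).tolist() for k,v in m.items()})
    for l in ["wheel","wheel_peg","dish","pointer","rider","stand","dish_stack"]:
        print(l,[(round(r['score'],2),r['box'],np.round(np.argwhere(r['region']).mean(0)[::-1],1).tolist()) for r in regions_of(n,l)[:3]])
o=get_obs();print(o['time_s'],o['ee_pos'],o['eef_rot'],o['wrist_force'])
E
```

```text
pics
scene {'fx': 510.565, 'fy': 510.565, 'cx': 285.811, 'cy': 214.446, 'R': [[0.744, 0.668, 0.016], [0.432, -0.462, -0.775], [-0.51, 0.583, -0.632]], 't': [-398.913, -218.49, 1488.395]}
wheel [(0.72, [206.0, 183.4, 99.2, 57.1], [258.1, 215.6])]
wheel_peg [(0.94, [202.2, 183.8, 99.4, 60.3], [257.3, 215.7])]
dish [(0.89, [91.3, 305.9, 66.0, 47.0], [123.8, 328.1]), (0.83, [95.6, 235.7, 52.2, 35.1], [122.3, 252.2]), (0.77, [162.8, 264.3, 52.2, 36.9], [187.8, 281.8])]
pointer [(0.52, [304.4, 134.7, 39.0, 36.5], [332.3, 150.1])]
rider [(0.71, [310.8, 169.4, 14.4, 16.8], [320.3, 180.8])]
stand [(0.83, [190.4, 131.1, 222.6, 135.5], [298.2, 204.3])]
dish_stack [(0.71, [273.3, 246.4, 44.8, 43.5], [295.2, 266.6])]
top {'fx': 454.286, 'fy': 454.286, 'cx': 286.349, 'cy': 212.265, 'R': [[0.008, -1.0, 0.028], [-0.982, -0.013, -0.191], [0.191, -0.026, -0.981]], 't': [-126.768, 626.843, 1083.474]}
wheel [(0.76, [216.0, 220.4, 87.3, 84.9], [261.7, 261.5])]
wheel_peg [(0.95, [223.1, 221.1, 80.9, 79.1], [261.7, 261.5])]
dish [(0.97, [351.3, 295.1, 44.4, 45.1], [371.2, 316.9]), (0.85, [333.1, 226.9, 44.2, 48.0], [354.6, 249.3]), (0.71, [395.4, 230.5, 42.1, 39.5], [413.0, 248.5])]
pointer [(0.79, [163.8, 222.2, 55.4, 26.8], [183.0, 234.4])]
rider []
stand [(0.97, [102.0, 186.4, 213.8, 136.4], [204.1, 252.7])]
dish_stack [(0.73, [272.2, 179.0, 37.2, 40.6], [287.9, 197.9])]
0.8 [157.68409353 552.96641778 292.28923767] [[-9.61659703e-01  2.74245537e-01  3.92673879e-05]
 [ 2.74245539e-01  9.61659694e-01  1.27160380e-04]
 [-2.88869755e-06  1.33053919e-04 -9.99999991e-01]] [-1.2004307   0.27716434 -0.08056283]
```

```bash
python3 - <<'E'
import cv2,numpy as np
t=cv2.imread('pics/top0.png')[150:350,90:430]; s=cv2.imread('pics/scene0.png')[110:360,80:430]
t=cv2.resize(t,(800,471),interpolation=cv2.INTER_CUBIC);s=cv2.resize(s,(800,571),interpolation=cv2.INTER_CUBIC)
cv2.imwrite('pics/tc.png',t);cv2.imwrite('pics/sc.png',s)
E
```

```text
(no output)
```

View pics/tc.png

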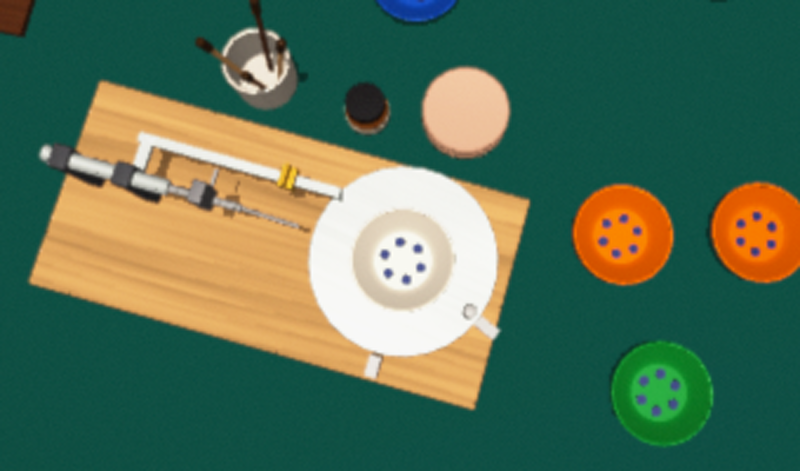

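View pics/sc.png

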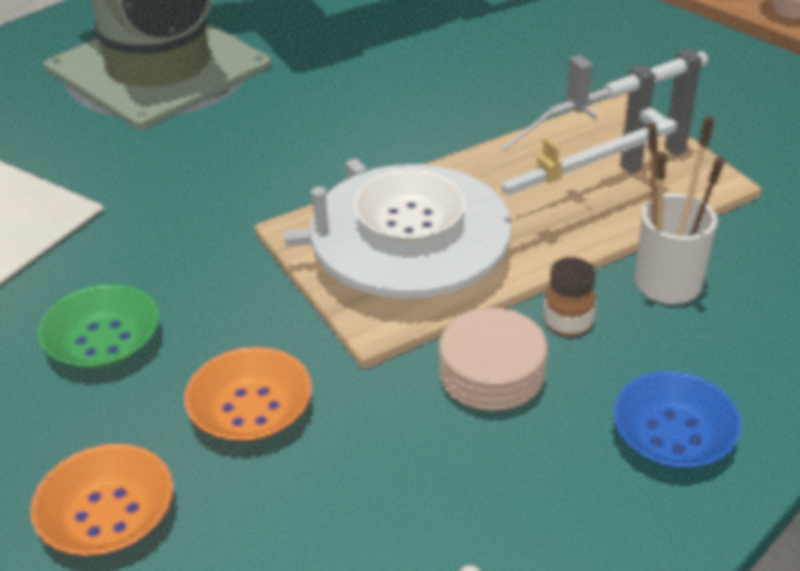

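The white dish is on the wheel, at top crop (402,258). The orange (622,234 and 762,232), green (662,393) and blue ones are look-alikes, since only the white one lies on the wheel. Also in the crop: the peg at (470,310), the stop block at (373,365), the tab at (202,187) and the rider at (289,175).

```bash
cat > h.py <<'E'
import numpy as np
from bench import *
def proj(m,X):
    c=np.asarray(m['R'])@np.asarray(X)+np.asarray(m['t']); return np.array([m['fx']*c[0]/c[2]+m['cx'],m['fy']*c[1]/c[2]+m['cy']])
def ray(m,p):
    R=np.asarray(m['R']);d=R.T@np.array([(p[0]-m['cx'])/m['fx'],(p[1]-m['cy'])/m['fy'],1]);return -R.T@np.asarray(m['t']),d/np.linalg.norm(d)
def tri(obs):
    A=np.zeros((3,3));b=np.zeros(3)
    for m,p in obs:
        c,d=ray(m,p);P=np.eye(3)-np.outer(d,d);A+=P;b+=P@c
    return np.linalg.solve(A,b)
def atz(m,p,z):
    c,d=ray(m,p);return c+d*(z-c[2])/d[2]
E
python3 - <<'E'
from h import *
from scipy.optimize import least_squares
T=camera_model('top');S=camera_model('scene')
t=lambda u,v:(90+.425*(u+.5)-.5,150+.4246*(v+.5)-.5); s=lambda u,v:(80+.4375*(u+.5)-.5,110+.4378*(v+.5)-.5)
c=[(T,t(102,80),(105,285,15)),(T,t(30,283),(-130,285,15)),(T,t(473,408),(-130,-215,15)),(T,t(529,200),(105,-215,15)),
(S,s(365,362),(105,-215,15)),(S,s(760,190),(105,285,15)),(S,s(257,228),(-130,-215,15)),
(T,t(202,184),(0,100,180)),(S,s(579,60),(0,100,180)),(T,t(403,261),(0,-100,57)),(S,s(411,228),(0,-100,57))]
def W(q,X):
    cs,sn=np.cos(q[2]),np.sin(q[2]);return np.array([q[0]+cs*X[0]-sn*X[1],q[1]+sn*X[0]+cs*X[1],X[2]])
r=least_squares(lambda q:np.concatenate([proj(m,W(q,X))-p for m,p,X in c]),[500,100,-.2],x_scale=[10,10,.1],loss='soft_l1')
q=r.x;print(q,np.round(np.array([proj(m,W(q,X))-p for m,p,X in c]),1).tolist())
print('hub',W(q,(0,-100,57)),'tab',W(q,(0,100,164)))
def inv(X):
    d=X[:2]-q[:2];cs,sn=np.cos(q[2]),np.sin(q[2]);return np.array([cs*d[0]+sn*d[1],-sn*d[0]+cs*d[1],X[2]])
for n,a,b,z in [('peg',t(470,310),s(320,190),107),('tab',t(202,184),s(579,60),180),('rider',t(289,173),s(549,144),130)]:
    X=tri([(T,a),(S,b)]);print(n,X,inv(X),inv(atz(T,a,z)),inv(atz(S,b,z)))
print('stop',inv(atz(T,t(373,360),57)), 'dish T',atz(T,t(403,258),70),atz(T,t(402,259),82))
E
```

```text
[ 5.34951304e+02  3.64670735e+01 -2.60490390e-01] [[-0.7, -0.4], [-0.6, -0.2], [1.2, 0.2], [1.1, -0.8], [-1.0, 0.1], [0.8, -0.3], [-1.7, -0.8], [-1.8, 2.6], [0.9, 0.9], [0.7, -1.1], [0.1, -1.6]]
hub [509.19586083 -60.15930571  57.        ] tab [560.70674662 133.09345273 164.        ]
peg [ 454.13261037 -127.38530011  107.89575625] [ -35.89127261 -179.13982831  107.89575625] [ -35.95478906 -179.39392535  107.        ] [ -36.88017097 -178.40336197  107.        ]
tab [564.31096963 126.70918447 187.05021711] [  5.12692676  94.75939633 187.05021711] [  6.65058006  97.99862243 180.        ] [ -4.43497165 100.66553095 180.        ]
rider [586.30776379  54.54096624 132.33129266] [ 44.96887674  30.69123187 132.33129266] [ 45.16957586  30.93787391 130.        ] [ 42.34459837  32.99824328 130.        ]
stop [-109.5302456   -97.27309996   57.        ] dish T [508.45293186 -58.73603431  70.        ] [506.35109651 -58.06209393  82.        ]
```

Emit:
apply_moves(
  moves=[
    {"dx":-3.14,"dy":-3.82},
    {"dx":-3.14,"dy":-3.82},
    {"dx":-3.14,"dy":-3.82},
    {"dx":-3.14,"dy":-3.82},
    {"dx":-3.14,"dy":-3.82},
  ],
)

```text
validation failed for argument at $.mo...
```

Emit:
apply_moves(
  moves=[
    {"dx":-3.14,"dy":-3.82},
    {"dx":-3.14,"dy":-3.82},
    {"dx":-3.14,"dy":-3.82},
    {"dx":-3.14,"dy":-3.82},
    {"dx":-3.14,"dy":-3.82},
  ],
  grip=0.45,
)

```text
validation failed for argument at $.mo...
```

Emit:
apply_moves(
  moves=[
    {"dx":-2.5,"dy":-3.06},
    {"dx":-2.5,"dy":-3.06},
    {"dx":-1.5,"dy":-2.5},
    {"rz":-8.5},
    {"rz":-8.5},
  ],
)

```text
validation failed for argument at $.mo...
```

Emit:
apply_moves(
  moves=[
    {"rz":-8.5},
    {"rz":-8.5},
    {"rz":-8.5},
    {"rz":-8.5},
    {"rz":-8.5},
  ],
)

```text
validation failed for argument at $.mo...
```

```bash
python3 - <<'E'
from h import *
import cv2
o=get_obs();m=camera_model('wrist');im=capture('wrist');cv2.imwrite('pics/w1.png',im[:,:,::-1])
print(o['time_s'],o['ee_pos'],o['eef_rot'].round(3).tolist(),o['opening'],o['joints'])
X=[('peg',(454,-127,107)),('hub',(509,-60,57))]
for n,x in X: print(n,proj(m,x))
E
```

```text
0.8 [157.68409353 552.96641778 292.28923767] [[-0.962, 0.274, 0.0], [0.274, 0.962, 0.0], [-0.0, 0.0, -1.0]] 91.3293757223057 [ 1.27300798e+00  3.19577128e-01  1.56449963e+00 -2.41194946e-07
  1.25738281e+00 -1.99831942e-02]
peg [-137.94827297  534.70297402]
hub [-37.53763206 507.55485423]
```

View pics/w1.png

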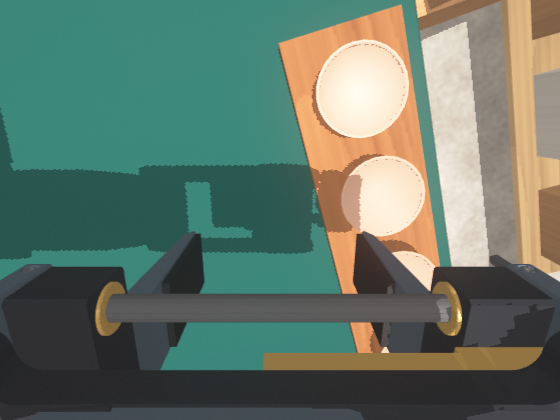

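The move calls were refused, so the arm hasn't moved. The wrist view shows only plain dishes on a side board. I'll retry with every key in each row.

Emit:
apply_moves(
  moves=[
    {"dx":-3.14,"dy":-3.82,"dz":0,"rx":0,"ry":0,"rz":0},
    {"dx":-3.14,"dy":-3.82,"dz":0,"rx":0,"ry":0,"rz":0},
    {"dx":-3.14,"dy":-3.82,"dz":0,"rx":0,"ry":0,"rz":0},
    {"dx":-3.14,"dy":-3.82,"dz":0,"rx":0,"ry":0,"rz":0},
    {"dx":-3.14,"dy":-3.82,"dz":0,"rx":0,"ry":0,"rz":0},
  ],
)

```text
time_s: 1.35
ee_pos: [256.6, 324.4, 292.4]
eef_rot: [[-0.962, 0.273, 0.001], [0.273, 0.962, 0.0], [-0.001, 0.001, -1.0]]
wrist_force: [1.2, 0.3, 0.4]
opening: 91.3
gripper_force: 0.0
```

Emit:
apply_moves(
  moves=[
    {"dx":-3.14,"dy":-3.82,"dz":0,"rx":0,"ry":0,"rz":0},
    {"dx":-3.14,"dy":-3.82,"dz":0,"rx":0,"ry":0,"rz":0},
    {"dx":-3.14,"dy":-3.82,"dz":0,"rx":0,"ry":0,"rz":0},
    {"dx":-3.14,"dy":-3.82,"dz":0,"rx":0,"ry":0,"rz":0},
    {"dx":-3.14,"dy":-3.82,"dz":0,"rx":0,"ry":0,"rz":0},
  ],
  grip=0.45,
)

```text
time_s: 1.85
ee_pos: [355.2, 97.6, 292.7]
eef_rot: [[-0.962, 0.274, 0.002], [0.274, 0.962, 0.001], [-0.001, 0.001, -1.0]]
wrist_force: [0.4, -0.2, -0.2]
opening: 53.8
gripper_force: 0.0
```

Emit:
apply_moves(
  moves=[
    {"dx":-2.5,"dy":-3.06,"dz":0,"rx":0,"ry":0,"rz":0},
    {"dx":-2.5,"dy":-3.06,"dz":0,"rx":0,"ry":0,"rz":0},
    {"dx":-1.5,"dy":-2.5,"dz":0,"rx":0,"ry":0,"rz":0},
    {"dx":0,"dy":0,"dz":0,"rx":0,"ry":0,"rz":-8.5},
    {"dx":0,"dy":0,"dz":0,"rx":0,"ry":0,"rz":-8.5},
  ],
)

```text
time_s: 2.35
ee_pos: [394.0, -2.3, 292.3]
eef_rot: [[-1.0, -0.022, 0.0], [-0.022, 1.0, 0.0], [-0.0, 0.0, -1.0]]
wrist_force: [0.0, -0.2, 0.5]
opening: 49.8
gripper_force: 0.0
```

Emit:
apply_moves(
  moves=[
    {"dx":0,"dy":0,"dz":0,"rx":0,"ry":0,"rz":-8.5},
    {"dx":0,"dy":0,"dz":0,"rx":0,"ry":0,"rz":-8.5},
    {"dx":0,"dy":0,"dz":0,"rx":0,"ry":0,"rz":-8.5},
    {"dx":0,"dy":0,"dz":0,"rx":0,"ry":0,"rz":-8.5},
    {"dx":0,"dy":0,"dz":0,"rx":0,"ry":0,"rz":-8.5},
  ],
)

```text
time_s: 2.85
ee_pos: [393.7, -1.2, 292.4]
eef_rot: [[-0.72, -0.694, 0.0], [-0.694, 0.72, 0.0], [-0.0, -0.0, -1.0]]
wrist_force: [0.5, 0.2, -0.9]
opening: 50.3
gripper_force: 0.0
```

```bash
python3 - <<'E'
from h import *
import cv2
o=get_obs();m=camera_model('wrist');im=capture('wrist');cv2.imwrite('pics/w2.png',im[:,:,::-1])
print(o['time_s'],o['ee_pos'],o['eef_rot'].round(3).tolist(),o['opening'],o['joints'].round(2))
X=[('peg',(454,-127,107)),('hub',(509,-60,57))]
for n,x in X: print(n,proj(m,x))
E
```

```text
2.85 [393.73287982  -1.23581739 292.37377796] [[-0.72, -0.694, 0.0], [-0.694, 0.72, 0.0], [-0.0, -0.0, -1.0]] 50.269432781457795 [-0.03  0.03  1.93  0.    1.18 -2.37]
peg [129.31768359 159.08853897]
hub [169.42464469 229.46452102]
```

View pics/w2.png

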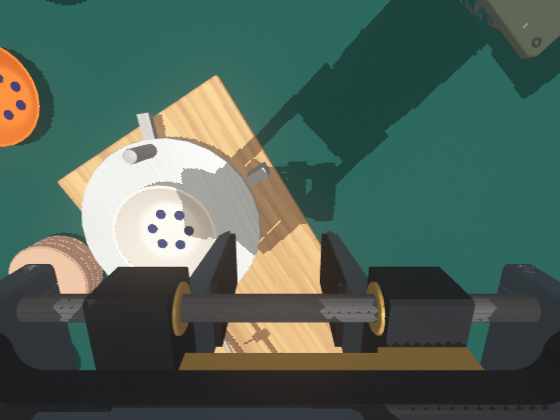

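The peg top shows at (130,157), and my fit predicted (129,159), so the two agree. Joint 6 is close to its limit, so I'll turn the other way to the half-turn equivalent.

Emit:
apply_moves(
  moves=[
    {"dx":0,"dy":0,"dz":0,"rx":0,"ry":0,"rz":8.5},
    {"dx":0,"dy":0,"dz":0,"rx":0,"ry":0,"rz":8.5},
    {"dx":0,"dy":0,"dz":0,"rx":0,"ry":0,"rz":8.5},
    {"dx":0,"dy":0,"dz":0,"rx":0,"ry":0,"rz":8.5},
    {"dx":0,"dy":0,"dz":0,"rx":0,"ry":0,"rz":8.5},
  ],
)

```text
time_s: 3.4
ee_pos: [393.7, -1.2, 292.3]
eef_rot: [[-1.0, -0.01, 0.0], [-0.01, 1.0, 0.0], [-0.0, 0.0, -1.0]]
wrist_force: [1.0, 0.5, -0.2]
opening: 49.9
gripper_force: 0.0
```

Emit:
apply_moves(
  moves=[
    {"dx":0,"dy":0,"dz":0,"rx":0,"ry":0,"rz":8.5},
    {"dx":0,"dy":0,"dz":0,"rx":0,"ry":0,"rz":8.5},
    {"dx":0,"dy":0,"dz":0,"rx":0,"ry":0,"rz":8.5},
    {"dx":0,"dy":0,"dz":0,"rx":0,"ry":0,"rz":8.5},
    {"dx":0,"dy":0,"dz":0,"rx":0,"ry":0,"rz":8.5},
  ],
)

```text
time_s: 3.9
ee_pos: [393.7, -1.2, 292.3]
eef_rot: [[-0.744, 0.668, 0.0], [0.668, 0.744, 0.0], [-0.0, 0.0, -1.0]]
wrist_force: [-1.3, -0.3, 0.3]
opening: 50.1
gripper_force: 0.0
```

Emit:
apply_moves(
  moves=[
    {"dx":0,"dy":0,"dz":0,"rx":0,"ry":0,"rz":8.5},
    {"dx":0,"dy":0,"dz":0,"rx":0,"ry":0,"rz":8.5},
    {"dx":0,"dy":0,"dz":0,"rx":0,"ry":0,"rz":8.5},
    {"dx":0,"dy":0,"dz":0,"rx":0,"ry":0,"rz":8.5},
    {"dx":0,"dy":0,"dz":0,"rx":0,"ry":0,"rz":8.5},
  ],
)

```text
time_s: 4.4
ee_pos: [393.7, -1.2, 292.3]
eef_rot: [[-0.097, 0.995, 0.0], [0.995, 0.097, 0.0], [0.0, 0.0, -1.0]]
wrist_force: [0.0, 0.1, 0.0]
opening: 50.4
gripper_force: 0.0
```

Emit:
apply_moves(
  moves=[
    {"dx":0,"dy":0,"dz":0,"rx":0,"ry":0,"rz":8.5},
    {"dx":0,"dy":0,"dz":0,"rx":0,"ry":0,"rz":8.5},
    {"dx":0,"dy":0,"dz":0,"rx":0,"ry":0,"rz":8.5},
    {"dx":0,"dy":0,"dz":0,"rx":0,"ry":0,"rz":8.5},
    {"dx":0,"dy":0,"dz":0,"rx":0,"ry":0,"rz":8.5},
  ],
)

```text
time_s: 4.9
ee_pos: [393.7, -1.2, 292.4]
eef_rot: [[0.601, 0.799, 0.0], [0.799, -0.601, 0.0], [0.0, 0.0, -1.0]]
wrist_force: [-1.2, -0.8, 0.4]
opening: 49.9
gripper_force: 0.0
```

```bash
cat >> h.py <<'E'
def togo(X):
    o=get_obs();return (o['eef_rot'].T@(np.asarray(X)-o['ee_pos'])/10).round(2)
E
python3 - <<'E'
from h import *
m=camera_model('wrist');im=capture('wrist');import cv2;cv2.imwrite('pics/w3.png',im[:,:,::-1])
o=get_obs();print(o['time_s'],o['ee_pos'],o['eef_rot'].round(3).tolist(),o['joints'].round(2))
print(proj(m,(454,-127,107)),togo((454.5,-127,230)))
E
```

```text
4.95 [393.76801648  -1.20937278 292.34753442] [[0.604, 0.797, 0.0], [0.797, -0.604, 0.0], [0.0, 0.0, -1.0]] [-0.03  0.03  1.93  0.    1.18  0.62]
[402.99174601 268.78977448] [-6.36 12.43  6.24]
```

Emit:
apply_moves(
  moves=[
    {"dx":-2.12,"dy":4.14,"dz":0,"rx":0,"ry":0,"rz":0},
    {"dx":-2.12,"dy":4.14,"dz":0,"rx":0,"ry":0,"rz":0},
    {"dx":-2.12,"dy":4.15,"dz":0,"rx":0,"ry":0,"rz":0},
    {"dx":0,"dy":0,"dz":4.0,"rx":0,"ry":0,"rz":0},
    {"dx":0,"dy":0,"dz":2.0,"rx":0,"ry":0,"rz":0},
  ],
)

```text
time_s: 5.45
ee_pos: [455.6, -127.3, 230.1]
eef_rot: [[0.595, 0.804, -0.002], [0.804, -0.595, 0.001], [-0.001, -0.003, -1.0]]
wrist_force: [-1.3, 0.2, -0.9]
opening: 50.1
gripper_force: 0.0
```

```bash
python3 - <<'E'
from h import *
import cv2
o=get_obs();m=camera_model('wrist');im=capture('wrist');cv2.imwrite('pics/w4.png',im[:,:,::-1])
print(o['time_s'],o['ee_pos'],o['joints'].round(2))
print(proj(m,(454,-127,107)),proj(m,(454,-127,57)),togo((454.5,-127,152)))
E
```

```text
5.45 [ 455.62942327 -127.2976953   230.11370784] [-0.3   0.21  1.88  0.    1.05  0.34]
[276.54710599 231.83740436] [276.96699733 211.27253868] [0.   0.15 7.55]
```

View pics/w4.png

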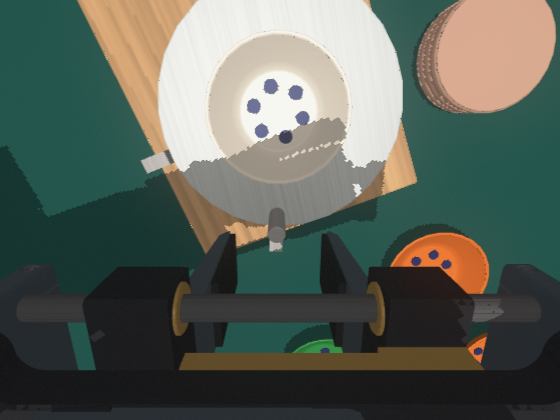

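The peg top is at (277,234), as predicted, and sits centred between the fingers. I'll go down and grip it.

Emit:
apply_moves(
  moves=[
    {"dx":0,"dy":0,"dz":2.6,"rx":0,"ry":0,"rz":0},
    {"dx":0,"dy":0,"dz":2.5,"rx":0,"ry":0,"rz":0},
    {"dx":0,"dy":0,"dz":2.5,"rx":0,"ry":0,"rz":0},
  ],
)

```text
time_s: 5.8
ee_pos: [456.5, -126.2, 156.2]
eef_rot: [[0.593, 0.805, 0.002], [0.805, -0.593, -0.0], [0.001, 0.002, -1.0]]
wrist_force: [1.0, -0.4, -0.2]
opening: 50.1
gripper_force: 0.0
```

Emit:
apply_moves(
  moves=[
    {"dx":0,"dy":0,"dz":0,"rx":0,"ry":0,"rz":0},
    {"dx":0,"dy":0,"dz":0,"rx":0,"ry":0,"rz":0},
    {"dx":0,"dy":0,"dz":0,"rx":0,"ry":0,"rz":0},
    {"dx":0,"dy":0,"dz":0,"rx":0,"ry":0,"rz":0},
    {"dx":0,"dy":0,"dz":0,"rx":0,"ry":0,"rz":0},
  ],
  grip=1,
  squeeze=6,
)

```text
time_s: 6.3
ee_pos: [456.2, -126.2, 157.2]
eef_rot: [[0.594, 0.805, 0.001], [0.805, -0.594, -0.0], [0.001, 0.001, -1.0]]
wrist_force: [0.6, 0.2, 3.3]
opening: 13.9
gripper_force: 6.0
```

```bash
python3 - <<'E'
from h import *
o=get_obs();e=o['ee_pos'];R=o['eef_rot'];print(o['time_s'],e,o['wrist_force'],o['opening'],o['gripper_force'])
h=np.array([509.2,-60.2]);d=e[:2]-h;print(np.hypot(*d),np.degrees(np.arctan2(d[1],d[0])),np.degrees(np.arctan2(R[1,1],R[0,1])))
# arc: n rows of a deg cw, tool rotating along: shift in tool axes of the row
E
```

```text
6.3 [ 456.18884549 -126.15433252  157.20410794] [0.60877866 0.20150003 3.32681528] 13.911338615846761 5.9807393699884415
84.61770784101466 -128.7907703667964 -36.42009859702742
```

Emit:
apply_moves(
  moves=[
    {"dx":0.085,"dy":-0.9,"dz":0,"rx":0,"ry":0,"rz":6},
    {"dx":0.085,"dy":-0.9,"dz":0,"rx":0,"ry":0,"rz":6},
    {"dx":0.085,"dy":-0.9,"dz":0,"rx":0,"ry":0,"rz":6},
    {"dx":0.085,"dy":-0.9,"dz":0,"rx":0,"ry":0,"rz":6},
    {"dx":0.085,"dy":-0.9,"dz":0,"rx":0,"ry":0,"rz":6},
  ],
)

```text
time_s: 6.8
ee_pos: [429.5, -90.7, 157.2]
eef_rot: [[0.918, 0.397, 0.001], [0.397, -0.918, -0.002], [0.0, 0.002, -1.0]]
wrist_force: [-1.7, -3.0, 3.5]
opening: 13.9
gripper_force: 6.0
```

Emit:
apply_moves(
  moves=[
    {"dx":0.085,"dy":-0.9,"dz":0,"rx":0,"ry":0,"rz":6},
    {"dx":0.085,"dy":-0.9,"dz":0,"rx":0,"ry":0,"rz":6},
    {"dx":0.085,"dy":-0.9,"dz":0,"rx":0,"ry":0,"rz":6},
  ],
)

```text
time_s: 7.1
ee_pos: [423.6, -64.0, 157.2]
eef_rot: [[0.996, 0.093, 0.0], [0.093, -0.996, -0.001], [0.0, 0.002, -1.0]]
wrist_force: [-2.5, -3.3, 3.8]
opening: 13.7
gripper_force: 6.0
```

```bash
python3 - <<'E'
from h import *
o=get_obs();e=o['ee_pos'];R=o['eef_rot'];print(o['time_s'],e,o['wrist_force'],o['opening'],o['joints'].round(2))
h=np.array([509.2,-60.2]);d=e[:2]-h;print(np.hypot(*d),np.degrees(np.arctan2(d[1],d[0])),np.degrees(np.arctan2(R[1,1],R[0,1])))
import cv2;cv2.imwrite('pics/t2.png',cv2.resize(capture('top')[180:330,200:360,::-1],None,fx=4,fy=4,interpolation=cv2.INTER_CUBIC))
E
```

```text
7.1 [423.58973526 -64.01119148 157.15341186] [-2.51892965 -3.2758149   3.79423929] 13.678564371503677 [-0.18  0.24  2.08 -0.    0.83  1.3 ]
85.69505592338713 -177.45099371989772 -84.63703998030344
```

View pics/t2.png

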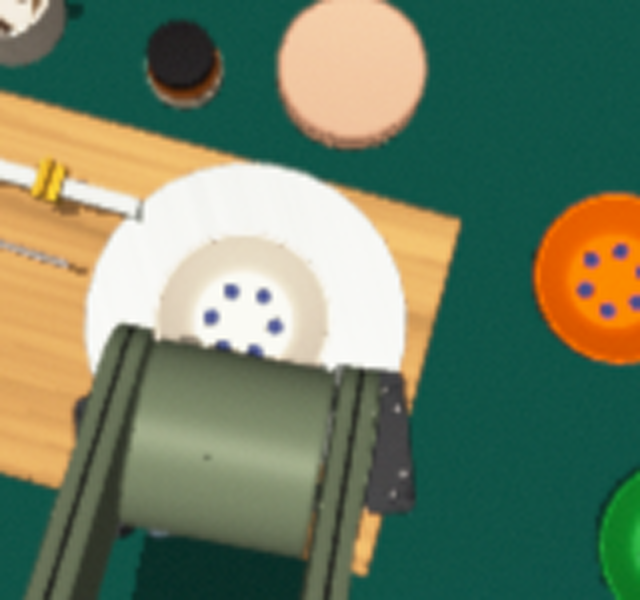

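The dish is still centred and has turned with the wheel, which has followed about 49°. I'll go on in smaller steps until the force rises.

Emit:
apply_moves(
  moves=[
    {"dx":0.03,"dy":-0.45,"dz":0,"rx":0,"ry":0,"rz":3},
    {"dx":0.03,"dy":-0.45,"dz":0,"rx":0,"ry":0,"rz":3},
  ],
)

```text
time_s: 7.35
ee_pos: [423.7, -55.0, 157.1]
eef_rot: [[1.0, -0.007, 0.0], [-0.007, -1.0, -0.001], [0.0, 0.001, -1.0]]
wrist_force: [-3.4, -2.5, 5.5]
opening: 13.7
gripper_force: 6.0
```

Emit:
apply_moves(
  moves=[
    {"dx":0.03,"dy":-0.45,"dz":0,"rx":0,"ry":0,"rz":3},
    {"dx":0,"dy":0,"dz":0,"rx":0,"ry":0,"rz":0},
  ],
)

```text
time_s: 7.55
ee_pos: [424.2, -50.0, 157.1]
eef_rot: [[0.998, -0.058, 0.0], [-0.058, -0.998, 0.0], [0.0, -0.0, -1.0]]
wrist_force: [-2.8, 0.9, 5.7]
opening: 13.7
gripper_force: 6.0
```

Emit:
apply_moves(
  moves=[
    {"dx":0.03,"dy":-0.45,"dz":0,"rx":0,"ry":0,"rz":3},
    {"dx":0,"dy":0,"dz":0,"rx":0,"ry":0,"rz":0},
  ],
)

```text
time_s: 7.75
ee_pos: [424.7, -46.5, 157.0]
eef_rot: [[0.994, -0.109, 0.0], [-0.109, -0.994, -0.002], [0.0, 0.002, -1.0]]
wrist_force: [-2.4, -4.1, 5.1]
opening: 13.8
gripper_force: 6.0
```

Emit:
apply_moves(
  moves=[
    {"dx":0.03,"dy":-0.45,"dz":0,"rx":0,"ry":0,"rz":3},
    {"dx":0,"dy":0,"dz":0,"rx":0,"ry":0,"rz":0},
  ],
)

```text
time_s: 7.95
ee_pos: [425.5, -43.3, 157.0]
eef_rot: [[0.987, -0.159, 0.0], [-0.159, -0.987, -0.005], [0.001, 0.005, -1.0]]
wrist_force: [-2.2, -12.0, 4.7]
opening: 20.0
gripper_force: 6.0
```

Emit:
apply_moves(
  moves=[
    {"dx":0.03,"dy":-0.45,"dz":0,"rx":0,"ry":0,"rz":3},
    {"dx":0,"dy":0,"dz":0,"rx":0,"ry":0,"rz":0},
  ],
)

```text
time_s: 8.15
ee_pos: [426.9, -39.1, 157.0]
eef_rot: [[0.978, -0.21, 0.001], [-0.21, -0.978, -0.005], [0.002, 0.005, -1.0]]
wrist_force: [-2.2, -12.5, 3.8]
opening: 29.5
gripper_force: 6.0
```

Emit:
apply_moves(
  moves=[
    {"dx":0.03,"dy":-0.3,"dz":0,"rx":0,"ry":0,"rz":2},
    {"dx":0,"dy":0,"dz":0,"rx":0,"ry":0,"rz":0},
  ],
)

```text
time_s: 8.35
ee_pos: [428.0, -36.3, 157.0]
eef_rot: [[0.97, -0.244, 0.001], [-0.244, -0.97, -0.006], [0.003, 0.005, -1.0]]
wrist_force: [-2.0, -12.4, 3.5]
opening: 35.7
gripper_force: 6.0
```

The force plateaus at about 12 N, which is twice the squeeze, while the fingers are pushed open. So the peg has stopped. I'll release, rise and check.

Emit:
apply_moves(
  moves=[
    {"dx":0,"dy":0,"dz":0,"rx":0,"ry":0,"rz":0},
    {"dx":0,"dy":0.3,"dz":0,"rx":0,"ry":0,"rz":0},
    {"dx":0,"dy":0.3,"dz":0,"rx":0,"ry":0,"rz":0},
    {"dx":0,"dy":0.3,"dz":0,"rx":0,"ry":0,"rz":0},
  ],
  grip=0.4,
)

```text
time_s: 8.75
ee_pos: [425.3, -42.9, 156.2]
eef_rot: [[0.969, -0.249, 0.0], [-0.249, -0.969, 0.0], [0.0, -0.0, -1.0]]
wrist_force: [0.0, -0.2, 0.4]
opening: 54.7
gripper_force: 0.0
```

Emit:
apply_moves(
  moves=[
    {"dx":0,"dy":0,"dz":-2,"rx":0,"ry":0,"rz":0},
    {"dx":0,"dy":0,"dz":-4,"rx":0,"ry":0,"rz":0},
    {"dx":0,"dy":0,"dz":-4,"rx":0,"ry":0,"rz":0},
    {"dx":0,"dy":0,"dz":-3.5,"rx":0,"ry":0,"rz":0},
  ],
)

```text
time_s: 9.15
ee_pos: [425.2, -42.8, 293.1]
eef_rot: [[0.969, -0.249, 0.001], [-0.249, -0.969, 0.0], [0.001, -0.0, -1.0]]
wrist_force: [0.5, -0.2, -0.0]
opening: 54.8
gripper_force: 0.0
```

```bash
python3 - <<'E'
from h import *
import cv2
o=get_obs();print(o['time_s'],o['ee_pos'],o['eef_rot'].round(3).tolist(),o['joints'].round(2),o['opening'])
im=capture('scene');cv2.imwrite('pics/s3.png',cv2.resize(im[110:280,170:400,::-1],(690,510),interpolation=cv2.INTER_CUBIC))
m=camera_model('wrist');w=capture('wrist');cv2.imwrite('pics/w5.png',w[:,:,::-1])
S=camera_model('scene')
cs,sn=np.cos(-.2605),np.sin(-.2605)
hub=np.array([509.2,-60.2])
for a in (55,60,65,68.75):
    t=np.radians(-129.5-a);X=(*(hub+88*np.array([np.cos(t),np.sin(t)])),107)
    p=proj(S,X);print(a,((p-[170,110])*3).round(),proj(m,X).round())
E
```

```text
9.15 [425.22916781 -42.79807558 293.09284883] [[0.969, -0.249, 0.001], [-0.249, -0.969, 0.0], [0.001, -0.0, -1.0]] [-0.13  0.08  1.87  0.    1.19  1.69] 54.77097517581202
55 [192. 190.] [291. 211.]
60 [200. 186.] [283. 212.]
65 [208. 183.] [275. 212.]
68.75 [215. 181.] [269. 212.]
```

View pics/s3.png

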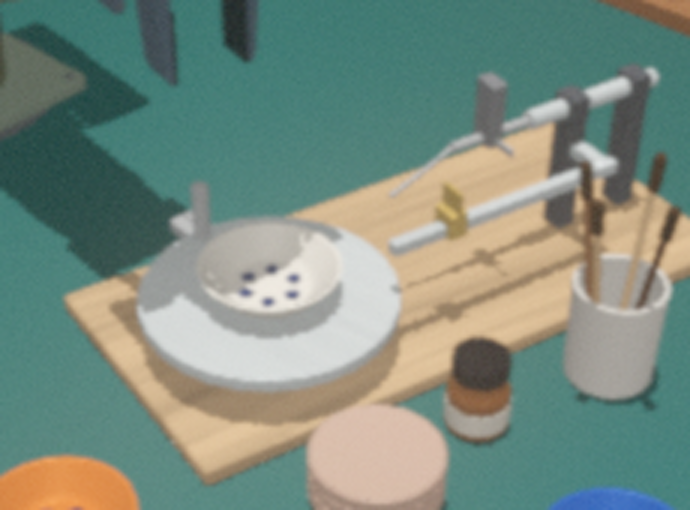

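The peg is at (200,187), about 60° round, with the stop block at (185,222) beside its foot. The dish is centred. I'll check in the wrist picture that lug and block touch.

View pics/w5.png

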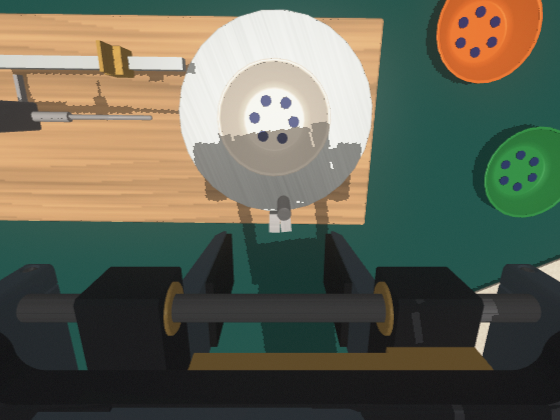

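```bash
cat > fit.py <<'E'
from h import *
q=(534.95,36.47,-.2605)
def W(X):
    cs,sn=np.cos(q[2]),np.sin(q[2]);return np.array([q[0]+cs*X[0]-sn*X[1],q[1]+sn*X[0]+cs*X[1],X[2]])
E
python3 - <<'E'
from fit import *
print(W((0,100,0)),W((0,31,0)),W((45,31,130)))
for n in ['top','scene']:
    m=camera_model(n);capture(n)
    for l in ['pointer','rider','dish','pointer_tab']:
        print(n,l,[(round(r['score'],2),r['box'],np.round(np.argwhere(r['region']).mean(0)[::-1],1).tolist()) for r in regions_of(n,l)[:2]])
E
```

```text
[560.70637147 133.09613171   0.        ] [542.93447516  66.42410083   0.        ] [586.41623442  54.83373367 130.        ]
top pointer [(0.79, [170.1, 226.1, 22.7, 15.6], [178.1, 233.2])]
top rider [(0.42, [207.1, 216.9, 8.3, 12.8], [212.5, 224.9])]
top dish [(0.87, [247.1, 122.0, 42.6, 36.4], [266.9, 139.4]), (0.84, [336.1, 225.8, 38.5, 48.3], [354.4, 249.3])]
top pointer_tab [(0.82, [164.2, 225.9, 26.6, 12.7], [175.5, 232.5])]
scene pointer [(0.77, [325.8, 134.1, 18.5, 23.7], [332.6, 148.1]), (0.31, [214.7, 167.2, 88.7, 76.2], [258.0, 214.1])]
scene rider [(0.59, [311.0, 171.5, 15.2, 17.4], [320.1, 180.4]), (0.3, [191.0, 130.6, 217.8, 135.4], [298.5, 203.6])]
scene dish [(0.95, [92.3, 304.0, 65.0, 49.9], [123.5, 328.4]), (0.94, [96.0, 233.3, 51.0, 38.6], [122.5, 251.8])]
scene pointer_tab [(0.85, [302.1, 134.7, 41.0, 39.7], [331.0, 150.0])]
```

In the wrist view the lug and the stop block sit edge to edge at (275,223) and (286,222), under the peg at (284,208), so the wheel is at its stop. The tool is already nearly square to the rod, so I'll move above the tab.

Emit:
apply_moves(
  moves=[
    {"dx":1.7,"dy":-4.0,"dz":0,"rx":0,"ry":0,"rz":0.5},
    {"dx":1.7,"dy":-4.0,"dz":0,"rx":0,"ry":0,"rz":0},
    {"dx":1.7,"dy":-4.0,"dz":0,"rx":0,"ry":0,"rz":0},
    {"dx":1.7,"dy":-4.0,"dz":0,"rx":0,"ry":0,"rz":0},
    {"dx":1.7,"dy":-4.0,"dz":0,"rx":0,"ry":0,"rz":0},
  ],
)

```text
time_s: 10.25
ee_pos: [559.5, 130.4, 290.8]
eef_rot: [[0.966, -0.257, -0.001], [-0.257, -0.966, -0.0], [-0.0, 0.0, -1.0]]
wrist_force: [0.2, -0.4, 0.9]
opening: 54.6
gripper_force: 0.0
```

```bash
python3 - <<'E'
from fit import *
import cv2
o=get_obs();m=camera_model('wrist');w=capture('wrist');cv2.imwrite('pics/w6.png',w[:,:,::-1])
print(o['time_s'],o['ee_pos'],o['eef_rot'].round(3).tolist())
for l in ['pointer','rider']:
    print(l,[(round(r['score'],2),r['box'],np.round(np.argwhere(r['region']).mean(0)[::-1],1).tolist()) for r in regions_of('wrist',l)[:2]])
for n,X in [('tabtop',(0,100,180)),('blade tip',(31,100,130)),('ridge',(45,31,130)),('mouth',(0,140,130)),('railend',(45,-20,100))]: print(n,proj(m,W(X)).round(1))
E
```

```text
10.25 [559.51598851 130.43533043 290.80048937] [[0.966, -0.257, -0.001], [-0.257, -0.966, -0.0], [-0.0, 0.0, -1.0]]
pointer [(0.64, [225.8, 180.3, 148.0, 71.3], [283.8, 220.3])]
rider [(0.89, [339.4, 144.9, 23.3, 30.5], [349.8, 160.6])]
tabtop [274.3 236.7]
blade tip [274.8 178.7]
ridge [359.7 161.7]
mouth [228.2 214.3]
railend [407.8 156.6]
```

View pics/w6.png

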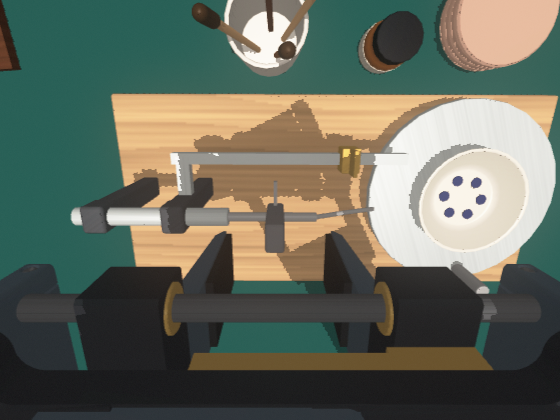

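The tab is at (275,240), the blade tip at (276,180), the rider at (350,160) and the tube mouth at (228,216). The fit predicts these within a few pixels, except the ridge, so I'll measure that one from its pixels.

```bash
python3 - <<'E'
import cv2,numpy as np
for f,x0,x1,rows in [('w6',336,366,range(146,178,3)),('w5',94,136,range(38,80,4))]:
    im=cv2.imread(f'pics/{f}.png').astype(int)
    for r in rows: print(f,r,' '.join('%3d%s'%(im[r,c,2],'*' if im[r,c,2]-im[r,c,0]>.5*im[r,c,2] else ' ') for c in range(x0,x1)))
E
```

```text
w6 146 139  138  135  125* 124* 125* 127* 126* 127* 128* 126* 127* 129* 127* 128* 128* 128* 127* 128* 130  135  138  140  139  140  139  141  141  140  140 
w6 149 144  141  129  113* 112* 113* 130* 203* 244* 245* 244* 244* 245* 231* 139* 112* 116* 119* 133* 177* 224* 237* 237* 237* 232* 197  154  154  183  224 
w6 152 128  127  119  113  113* 113* 151* 230* 251* 251* 250* 250* 248* 234* 139* 110* 110* 110* 126* 198* 244* 244* 236* 193* 151  152  175  191  191  191 
w6 155 149  150  149  140  118  110* 161* 236* 250* 248* 248* 248* 233* 144* 125* 111* 109* 111* 118* 135* 147* 147* 148* 152* 142  136  149  149  149  149 
w6 158 149  150  150  139  113* 112* 122* 146* 152* 149* 150* 152* 152* 144* 116* 109* 109* 111* 121* 142* 148* 148* 147* 151* 153  150  148  148  149  149 
w6 161 149  148  148  138  113* 116* 130* 151* 154* 153* 153* 154* 154* 140* 110* 110* 110* 110* 121* 141* 147* 148* 147* 147* 146  148  150  149  148  149 
w6 164 148  146  143  130  113* 118* 138* 152* 153* 151* 150* 149* 146* 129* 110* 111* 110  111* 126* 148* 148* 149* 151* 148  147  156  156  154  148  149 
w
[... 2301 characters left out ...]
02* 103* 102* 140  203  221  221  221  221  222  222 
w5 70 124  124  123  119  113  153  206* 208* 207* 180*  99*  98*  98*  96*  96*  96*  97*  96*  97*  98* 106* 165* 220* 219* 218* 214* 215* 210* 178* 113*  99*  98*  98*  99*  98*  99*  98* 100   99  101  108  110 
w5 74 135  136  162  202  203  182  130  135  135  160  191  169* 160* 160* 155* 143* 135* 114* 112* 102* 112* 145* 171* 176* 182* 185* 186* 189* 178* 138* 103* 103* 101* 101* 100* 101* 100* 102* 101* 106* 118  130 
w5 78 188  187  187  187  187  185  186  185  186  185  185  185  185  185  184  184  188  192  195  195  196  196  195  195  194  195  194  195  194  195  194  194  195  195  195  195  194  196  200  201  202  202
```

```bash
python3 - <<'E'
from fit import *
import cv2
def inv(X):
    d=X[:2]-np.array(q[:2]);cs,sn=np.cos(q[2]),np.sin(q[2]);return np.array([cs*d[0]+sn*d[1],-sn*d[0]+cs*d[1],X[2]]).round(1)
m6=camera_model('wrist')
print('ridge +edge w6',inv(atz(m6,(354.5,161),130)))
T=camera_model('top');S=camera_model('scene')
im=cv2.imread('pics/w6.png').astype(int)
for r in (186,192,198,238,246): print(r,' '.join('%3d'%v for v in im[r,262:292].mean(1)))
for r in range(194,236,4): print(r,' '.join('%3d'%v for v in im[r,264:290].mean(1)))
# blade tip
print('blade',inv(atz(m6,(276,186),130)),'tabtop',inv(atz(m6,(275,242),180)),'railend',inv(atz(m6,(407,157),100)),'mouth',inv(atz(m6,(228.5,216),130)))
t=lambda u,v:(90+.425*(u+.5)-.5,150+.4246*(v+.5)-.5)
E
```

```text
ridge +edge w6 [ 45.7  35.8 130. ]
186 119 120 119 119 119 120 120 120 119 120 120 121 122 122 121 121 119 120 120 120 120 120 120 120 119 119 120 118 119 120
192 119 118 118 117 117 118 119 117 117 116 118 120 123 122 121 119 118 117 117 117 117 118 117 117 116 116 116 116 116 116
198 181 180 180 180 180 179 179 179 179 180 180 165 122 122 132 162 178 178 178 179 178 177 178 178 178 177 177 176 177 177
238 176 177 158  95  88  90  92  91  91  91  90  91  91  91  91  91  90  91  91  92  90  84 125 177 177 178 179 179 178 179
246 160 161 143  90  87  89  92  90  91  91  92  90  90  90  90  90  90  90  90  90  88  84  86 104 125 146 129 164 164 165
194 122 123 122 122 121 122 120 121 121 122 122 122 121 121 120 120 121 121 120 120 120 120 119 120 119 119
198 180 180 180 179 179 179 179 180 180 165 122 122 132 162 178 178 178 179 178 177 178 178 178 177 177 176
202 178 178 177 178 177 175 175 174 174 160 121 122 131 158 173 174 174 174 177 177 178 177 178 177 177 178
206 115 142 166 109  74  76  75  75  76  76  76  75  75  76  75  75  77  75  73 124 179 179 179 180 179 179
210 116 116 104  74  75  74  76  76  75  75  76  75  76  75  75  75  78  76  74 108 162 180 179 178 178 178
214 116 111  87  76  75  76  75  77  75  76  76  75  74  76  75  75  75  75  75  80 101 118 117 117 117 117
218 122 108  73  76  76  76  75  77  77  76  77  76  76  76  76  76  76  76  76  82 104 122 123 122 122 122
222 111  94  76  76  77  76  76  75  77  77  76  77  76  76  76  75  76  75  75  82 134 181 180 180 181 180
226 109  85  86  89  90  90  90  90  91  89  89  90  90  90  90  89  90  90  89  83 129 184 183 183 183 183
230 102  84  88  91  91  91  91  91  91  92  92  92  91  92  92  92  92  91  89  83 123 174 174 173 173 174
234 156  96  87  90  91  91  92  91  91  91  91  92  91  91  91  91  91  92  89  85 124 175 177 176 176 176
blade [ 24.9  99.3 130. ] tabtop [ -3.8  99.7 180. ] railend [ 44.9 -18.6 100. ] mouth [ -1.4 139.8 130. ]
```

Measured at the 130 mm level, the blade is at stand y ≈ 100 and the ridge at ≈ 34.3, so the pull is about 66 mm. I'll lower onto the tab and grip it.

Emit:
apply_moves(
  moves=[
    {"dx":0.05,"dy":-0.28,"dz":1.8,"rx":0,"ry":0,"rz":0},
    {"dx":0,"dy":0,"dz":2.0,"rx":0,"ry":0,"rz":0},
    {"dx":0,"dy":0,"dz":1.5,"rx":0,"ry":0,"rz":0},
    {"dx":0,"dy":0,"dz":1.3,"rx":0,"ry":0,"rz":0},
    {"dx":0,"dy":0,"dz":0,"rx":0,"ry":0,"rz":0},
  ],
)

```text
time_s: 10.9
ee_pos: [558.5, 130.5, 223.4]
eef_rot: [[0.966, -0.258, -0.004], [-0.258, -0.966, -0.001], [-0.004, 0.002, -1.0]]
wrist_force: [0.4, 0.1, 0.3]
opening: 54.8
gripper_force: 0.0
```

Emit:
apply_moves(
  moves=[
    {"dx":0,"dy":0,"dz":0,"rx":0,"ry":0,"rz":0},
    {"dx":0,"dy":0,"dz":0,"rx":0,"ry":0,"rz":0},
    {"dx":0,"dy":0,"dz":0,"rx":0,"ry":0,"rz":0},
    {"dx":0,"dy":0,"dz":0,"rx":0,"ry":0,"rz":0},
    {"dx":0,"dy":0,"dz":0,"rx":0,"ry":0,"rz":0},
  ],
  grip=1,
  squeeze=40,
)

```text
time_s: 11.4
ee_pos: [559.9, 131.5, 225.6]
eef_rot: [[0.966, -0.257, 0.001], [-0.257, -0.966, 0.0], [0.001, -0.0, -1.0]]
wrist_force: [-0.5, 0.7, -0.4]
opening: 17.4
gripper_force: 0.0
```

Emit:
apply_moves(
  moves=[
    {"dx":0,"dy":0,"dz":0,"rx":0,"ry":0,"rz":0},
    {"dx":0,"dy":0,"dz":0,"rx":0,"ry":0,"rz":0},
    {"dx":0,"dy":0,"dz":0,"rx":0,"ry":0,"rz":0},
  ],
)

```text
time_s: 11.7
ee_pos: [560.1, 132.2, 225.6]
eef_rot: [[0.966, -0.258, 0.001], [-0.258, -0.966, 0.002], [0.001, -0.002, -1.0]]
wrist_force: [0.5, 3.7, 1.8]
opening: 14.0
gripper_force: 40.0
```

Emit:
apply_moves(
  moves=[
    {"dx":0,"dy":1.3,"dz":0,"rx":0,"ry":0,"rz":0},
    {"dx":0,"dy":1.3,"dz":0,"rx":0,"ry":0,"rz":0},
    {"dx":0,"dy":1.3,"dz":0,"rx":0,"ry":0,"rz":0},
    {"dx":0,"dy":1.3,"dz":0,"rx":0,"ry":0,"rz":0},
    {"dx":0,"dy":1.3,"dz":0,"rx":0,"ry":0,"rz":0},
  ],
)

```text
time_s: 12.2
ee_pos: [543.6, 70.7, 225.6]
eef_rot: [[0.966, -0.258, 0.002], [-0.258, -0.966, 0.006], [0.0, -0.006, -1.0]]
wrist_force: [1.7, 13.2, 0.7]
opening: 13.6
gripper_force: 40.0
```

Emit:
apply_moves(
  moves=[
    {"dx":0,"dy":0,"dz":0,"rx":0,"ry":0,"rz":0},
    {"dx":0,"dy":0,"dz":0,"rx":0,"ry":0,"rz":0},
  ],
)

```text
time_s: 12.4
ee_pos: [543.5, 70.6, 225.6]
eef_rot: [[0.966, -0.259, 0.002], [-0.259, -0.966, 0.005], [0.0, -0.006, -1.0]]
wrist_force: [1.4, 11.0, -0.3]
opening: 14.1
gripper_force: 40.0
```

```bash
python3 - <<'E'
from fit import *
import cv2
o=get_obs();m=camera_model('wrist');w=capture('wrist')
s=capture('scene');t=capture('top')
y=np.array([-np.sin(q[2]),np.cos(q[2])])
print(o['ee_pos'],'pull',(np.array([560.1,132.2])-o['ee_pos'][:2])@y,o['wrist_force'],o['opening'],o['gripper_force'])
p=proj(m,W((38,34.5,130)));print(p)
u=int(p[0]);v=int(p[1]);print(u,v)
a=cv2.resize(w[110:260,190:370,::-1],(432,360),interpolation=cv2.INTER_CUBIC)
b=cv2.resize(s[125:215,270:361,::-1],(364,360),interpolation=cv2.INTER_CUBIC)
cv2.imwrite('pics/fin.png',np.hstack([a,b]))
E
```

```text
[543.5443054   70.59367601 225.58394893] pull 63.79195395966878 [ 1.38471351 10.99277636 -0.31317029] 14.12823234436598 40.01125395298004
[280.34869871 189.1875902 ]
280 189
```

View pics/fin.png

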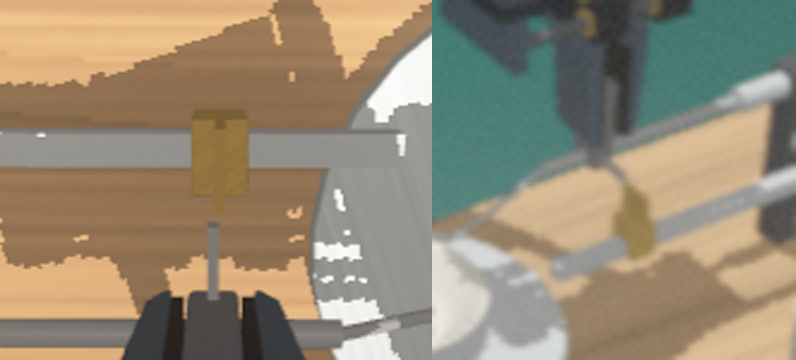

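The blade at (213,225) is about 6 crop pixels (roughly 1.5 mm) short of the ridge at (219,210), so I'll pull slightly more.

Emit:
apply_moves(
  moves=[
    {"dx":0,"dy":0.16,"dz":0,"rx":0,"ry":0,"rz":0},
    {"dx":0,"dy":0,"dz":0,"rx":0,"ry":0,"rz":0},
    {"dx":0,"dy":0,"dz":0,"rx":0,"ry":0,"rz":0},
    {"dx":0,"dy":0,"dz":0,"rx":0,"ry":0,"rz":0},
    {"dx":0,"dy":0,"dz":0,"rx":0,"ry":0,"rz":0},
  ],
)

```text
time_s: 13.05
ee_pos: [543.3, 69.5, 225.6]
eef_rot: [[0.966, -0.258, 0.002], [-0.258, -0.966, 0.005], [0.0, -0.006, -1.0]]
wrist_force: [2.5, 12.0, 0.6]
opening: 13.9
gripper_force: 40.0
```

```bash
python3 - <<'E'
from fit import *
o=get_obs();w=capture('wrist').astype(int)
print(o['ee_pos'],o['wrist_force'],o['dq'].round(4),o['opening'])
for r in (194,196,198,204,208,212,216): print(r,' '.join('%3d,%3d'%(w[r,c,0],w[r,c,2]) for c in range(270,292)))
E
```

```text
[543.25845789  69.53249319 225.59182686] [ 2.51500197 12.03944245  0.6262356 ] [ 0.0019 -0.0011 -0.0012  0.0009 -0.0013 -0.0004] 13.911576985916323
194 146, 83 145, 81 146, 83 145, 81 145, 82 145, 81 146, 80 144, 71 143, 60 143, 61 143, 61 143, 65 143, 75 144, 80 144, 81 143, 81 143, 80 143, 81 144, 81 143, 81 144, 81 144, 82
196 146, 82 146, 82 146, 82 146, 82 146, 81 146, 81 145, 79 144, 70 142, 60 143, 61 143, 62 144, 66 145, 76 146, 83 145, 82 145, 82 146, 83 145, 82 145, 82 145, 83 146, 81 145, 81
198 145, 82 145, 81 145, 81 145, 81 145, 81 145, 81 144, 79 145, 73 143, 62 143, 62 143, 63 144, 67 144, 75 145, 82 144, 81 144, 81 144, 81 145, 81 144, 81 144, 81 145, 82 143, 81
204 142, 80 141, 78 141, 79 141, 79 141, 80 137, 80 124, 89 105, 97 104, 96 106, 96 111, 93 129, 86 142, 80 141, 80 141, 79 140, 80 140, 78 141, 81 140, 79 141, 80 141, 80 142, 81
208 143, 81 143, 82 143, 81 144, 81 143, 80 142, 84 134, 99 126,116 127,117 125,116 129,110 137, 92 142, 80 140, 79 140, 79 141, 80 140, 79 142, 80 141, 80 140, 79 142, 80 141, 80
212 148, 83 148, 83 148, 83 148, 84 148, 83 147, 85 138,100 125,116 126,117 126,116 130,111 141, 95 149, 83 148, 83 148, 83 148, 83 148, 84 149, 85 148, 83 149, 84 149, 84 148, 84
216 147, 82 145, 81 175, 97 196,108 137, 77 137, 81 131, 97 125,115 126,116 126,116 129,110 134, 90 137, 76 140, 78 145, 81 146, 82 144, 80 142, 81 136, 77 137, 78 136, 76 136, 77
```

The blade is centred at column 278.7 and the ridge at 279.5, which puts them within about 0.6 mm. I'll hand it in.

```bash
python3 -c "
from bench import *
print(job_done())"
```

```text
the job is handed in; nothing more can be done
None
```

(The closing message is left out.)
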